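# Sweep the filter caps into the catch tray

## Robot

A 6-joint arm with a two-finger parallel gripper is mounted at the origin on the work surface. World frame = base frame: x ahead of the robot, y to its left, z up, the work surface at z = 0. Lengths are in m, angles in rad, forces in N, time in s.
With the tool pointing down it reaches from about 0.425 to 0.95 m from the base axis. Payload 3.5 kg.
Tool frame: the origin (TCP) lies midway between the tips of the shut fingers; the grasp point (between the pads) lies 19 mm behind it; z points along the fingers, y is the line along which they close (so a half turn about z gives the same grasp; the last joint's range is limited). The gripper opens to 85 mm and grips with 20 to 120 N. Pads are 22 mm wide; open, the fingers measure 114 mm over their backs; the gripper's body (76 mm by 85 mm) begins 54 mm behind the grasp point. The pads swing forward as they close: fully open they stand 13 mm farther back than shut.
Start: joints at [-1.33, 0.286, 1.577, -0, 1.279, -0.15], TCP at [0.257, -0.624, 0.205] pointing down, gripper open.
Joint ranges: [-2.77, 2.77], [-0.9, 2.22], [0.21, 2.48], [-1.53, 4.67], [0.24, 2.81], [-2.84, 2.84]. Speed limits (rad/s): [2.79, 2.79, 3.14, 3.14, 3.14, 3.14].

## Interface

Orientations are given as a rotation vector (axis times angle).
In Python, from station import sensors, viewer, arm, nets gives the robot as it stands.
- The arm moves only by the shell command python3 -m jog 'ROWS'. ROWS is JSON, a list of rows, each an object with "travel": the shift along the tool's x, y, z in mm, a list of three; "dr": the turn, a rotation vector about the tool's x, y, z in degrees, a list of three; "fingers": the opening, from 0 (shut) to 1 (fully open). A call has 1 to 8 rows; each row shifts and turns the commanded pose from where the row before left it, along the tool's axes as they then stand; what a row does not reach is not made up. A row lasts 1/8 s, in which the tool goes at most 62.5 mm and 10.7 degrees, less where a joint would pass 70% of its speed; a pose out of reach is approached as far as the arm can. A call is refused whole if a number of a shift passes 62.5 or a number of a turn 10.7, either way. A call with a gripper value outside its range is refused whole. The fingers move at their own pace and stop on an object; the grip force is fixed at half the most. Time passes only in rows, so rows that do not move let the fingers close. It gives the time, the measured TCP pose, the force, the opening and the grip force at its end, in the units of the state.
- sensors.read_state(): the state, without advancing time (a new reading comes with each control period).
- viewer.grab_frame(name): name is "scene" or "top"; returns a dict with "img" (400x640x3 uint8, red, green, blue), "range_z" (400x640 float32, m along the optical axis (not along the pixel's ray), 0 where there is no reading), "camera_matrix" (3x3 intrinsics, pixels), "dist_coeffs" ([k1, k2, p1, p2, k3] as OpenCV has them; the pictures are not rectified), "rvec" (rotation vector, rad) and "tvec" (3), from world to camera coordinates, as OpenCV has them. Camera axes: x right, y down, z forward; pixel columns grow to the right and rows downward; lengths in m; the calibration is good to about 2 mm. A picture is of the moment at which its call begins.
- arm.job_done(): hands the job in; it is judged then, once.
Trained networks look in a picture, given as the dict that the camera call returned (one of the last four; its "shot" number tells which), for a name from the list of things; names that differ only in an ending like _2 or _b are one class to them, and where a whole thing is asked for, a point or a joint stands for the part that bears it (a point fixed in the world has none). Each returns a list of dicts, best first, with "p" (0 to 1); they miss things now and then, are a little off and sometimes report something else, mostly with a low value. They report only what shows in the picture. A call takes as long as a camera call. They do not tell look-alikes from the thing itself.
- nets.find_in(picture, thing): "at" ([x, y, z] in m, in world coordinates, good to about 4 mm: the middle of the surface that is visible of it).
- nets.outline_of(picture, thing): "pixels" (400x640 bool, what is visible of it).
The state is a dict: "time_s": time; "joints": joint angles; "joint_velocities": joint speeds; "joint_efforts": joint torques, N m; "tool_pos": TCP position; "eef_rot": TCP orientation; "ft_force": force on the tool from outside, world axes, zero at the start; "torque": the same for the moment, N m; "opening": finger opening in m; "finger_force": force on a finger pad.
Only numpy, scipy, OpenCV 4.12 (cv2) and the standard library are available. Lean on these libraries where they do the work, as an engineer would, in place of code of your own. Each camera call takes 0.05 s, during which the arm holds its last target. There are 200 camera calls.

## Task

The filter has been changed and three blue transport caps are left lying on the granite ledge. With closed fingers, gently sweep all three across the stone into the orange catch tray through its open side, so that each lies flat and wholly inside; slide them only, never pinch, press hard on, lift or overturn them. Leave the cups, the glass tumbler, the green saucer and the spare cartridge where they stand.

Things in the scene. Friction and masses are not known exactly. Their poses are not given: they have to be found in the camera images.
- cap_a: blue plastic transport cap, a flat round disc 40 mm in diameter and 18 mm tall, 10 to 20 g, lying flat on the ledge with a white dot on top; it slides and does not roll. One of three that look alike. Origin: centre of its underside, z up.
- cap_b: blue plastic transport cap, a flat round disc 40 mm in diameter and 18 mm tall, 10 to 20 g, lying flat on the ledge with a white dot on top; it slides and does not roll. One of three that look alike. Origin: centre of its underside, z up.
- cap_c: blue plastic transport cap, a flat round disc 40 mm in diameter and 18 mm tall, 10 to 20 g, lying flat on the ledge with a white dot on top; it slides and does not roll. One of three that look alike. Origin: centre of its underside, z up.
- tray: orange catch tray fixed to the ledge, outside 120 mm deep (x) by 160 mm wide (y); 5 mm thick, 22 mm high walls on its +x, -y and +y sides, the whole -x side open. Yellow floor flush with the ledge, no step. Inside 115 by 150 mm. Origin: centre of the footprint at ledge height; z up; +x points from the open side to the back wall. Open side faces roughly world +y (up to 0.25 rad off).
- tray_mouth (a point): middle of the tray's open side, at ledge height, 60 mm from the tray's origin along its -x; same axes as the tray.
- cup_a: stainless steel cup, 66 mm across the rim, 56 mm tall, standing beyond the caps; stays where it is. Origin: centre of its underside.
- cup_b: second stainless steel cup, same size; stays where it is. Origin: centre of its underside.
- tumbler: small glass tumbler with a ribbed base, 60 mm across, 56 mm tall, beyond the caps; stays where it is. Origin: centre of its underside.
- saucer: green melamine saucer, 124 mm across, 18 mm tall, to the left of the caps; stays where it is. Origin: centre of its underside.
- cartridge: spare blue filter cartridge standing upright, 66 mm across, 112 mm tall, right of and beyond the tray; stays where it is. Origin: centre of its underside.
- jug: white purifier jug with a grey lid, 154 mm across the lid, 234 mm tall, fixed on the ledge to the right of the tray, with a handle to 130 mm from its axis on its -y side. Origin: centre of its underside.
There are look-alikes about, which are no part of the job. What is shaped like the cup_b but pink or purple is not meant.

How it is judged:
By the outcome, as a careful person would: the job done as asked, in the order asked, and still so for the second after the job is handed in, with the robot touching nothing.
It also fails if it takes over 69 s, if anything falls off the work surface, if the arm or the gripper's body presses on something with over 40 N, if the wrist force passes 120 N, or if a joint passes its speed limit or range.

## Working session

There is one attempt and no reset: what is moved stays moved. The work goes in short steps, Python scripts to look and compute and a shell command to move; the robot and the scene stay as the last step left them, time stands still between calls to the robot, and variables do not carry over. Pictures are saved under pics/ and viewed, at most 10 in all, crops included, and the job is handed in when it is done.

```bash
mkdir -p pics; cat > h.py <<'E'
from station import sensors, viewer, arm, nets
import numpy as np, cv2
def save(f,n): cv2.imwrite('pics/'+n,f['img'][:,:,::-1])
def lift(f,px,z):
    "pixels -> world points on plane z"
    R=cv2.Rodrigues(np.array(f['rvec'],float))[0]; t=np.array(f['tvec'],float).ravel()
    u=cv2.undistortPoints(np.array(px,float).reshape(-1,1,2),np.array(f['camera_matrix']),np.array(f['dist_coeffs'])).reshape(-1,2)
    d=np.c_[u,np.ones(len(u))]@R; c=-R.T@t
    return c+d*((z-c[2])/d[:,2])[:,None]
def proj(f,P):
    return cv2.projectPoints(np.array(P,float).reshape(-1,1,3),np.array(f['rvec'],float),np.array(f['tvec'],float),np.array(f['camera_matrix']),np.array(f['dist_coeffs']))[0].reshape(-1,2)
E
python3 - <<'E'
from h import *
np.set_printoptions(precision=3,suppress=True)
for c in ('top','scene'):
    f=viewer.grab_frame(c); save(f,c+'0.png')
    for t in ('cap_a','tray','cup_a','tumbler','saucer','cartridge','jug'):
        for r in nets.find_in(f,t): print(c,t,round(r['p'],2),np.array(r['at']),proj(f,r['at'])[0].round())
s=sensors.read_state(); print(s['time_s'],s['tool_pos'],s['eef_rot'],s['opening'])
E
```

```text
top cap_a 0.41 [0.439 0.134 0.01 ] [262. 256.]
top tray 0.97 [ 0.53  -0.203  0.001] [358. 233.]
top cup_a 0.84 [ 0.758 -0.137  0.013] [341. 169.]
top cup_a 0.8 [ 0.789 -0.361  0.024] [403. 162.]
top cup_a 0.79 [ 0.713 -0.259  0.019] [374. 182.]
top cup_a 0.79 [ 0.861 -0.063  0.021] [321. 142.]
top cup_a 0.52 [ 0.827 -0.255  0.022] [373. 151.]
top cup_a 0.51 [0.739 0.171 0.022] [255. 172.]
top cup_a 0.18 [0.453 0.405 0.007] [186. 251.]
top tumbler 0.68 [0.768 0.015 0.019] [299. 165.]
top saucer 0.98 [0.451 0.406 0.006] [185. 251.]
top cartridge 0.91 [ 0.667 -0.364  0.098] [409. 190.]
top jug 0.93 [ 0.49  -0.529  0.233] [476. 241.]
scene cap_a 0.72 [0.446 0.13  0.021] [413. 196.]
scene cap_a 0.5 [0.517 0.159 0.017] [412. 214.]
scene cap_a 0.48 [ 0.689 -0.356  0.075] [232. 171.]
scene cap_a 0.42 [0.593 0.052 0.016] [367. 216.]
scene tray 0.79 [ 0.522 -0.208 -0.   ] [305. 179.]
scene cup_a 0.95 [ 0.778 -0.352  0.037] [215. 197.]
scene cup_a 0.91 [ 0.847 -0.067  0.035] [281. 250.]
scene cup_a 0.74 [0.727 0.172 0.036] [385. 257.]
scene cup_a 0.7 [ 0.817 -0.258  0.036] [231. 217.]
scene cup_a 0.6 [ 0.705 -0.25   0.033] [258. 197.]
scene cup_a 0.57 [ 0.753 -0.142  0.035] [279. 219.]
scene tumbler 0.83 [0.756 0.014 0.036] [326. 240.]
scene saucer 0.79 [0.44  0.405 0.015] [506. 231.]
scene cartridge 0.89 [ 0.687 -0.354  0.072] [233. 172.]
scene jug 0.73 [ 0.529 -0.508  0.162] [225. 110.]
0.8 [ 0.257 -0.624  0.205] [ 3.082  0.61  -0.   ] 0.085310052179815
```

View pics/top0.png

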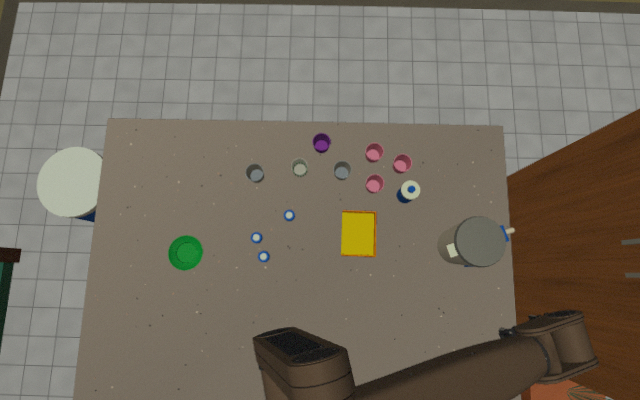

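View pics/scene0.png

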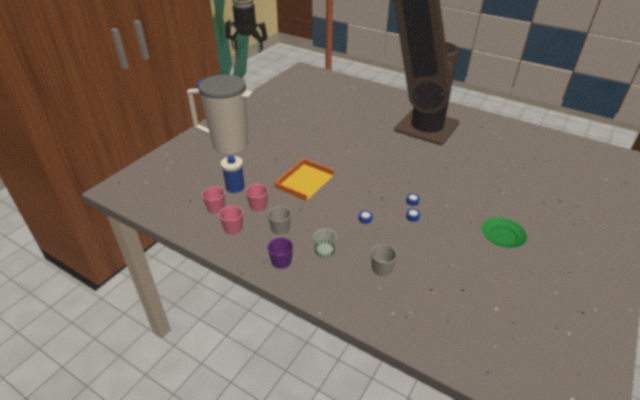

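The top view shows three blue caps at (289,215), (256,238) and (264,257). The tray is at (358,234), with its open side to the left. The steel cups are at (342,170) and (255,173), and the pink and purple ones are look-alikes. Next I measure the caps and tray by colour and confirm them in one crop.

```bash
cat >> h.py <<'E'
def scan(f,pr=True):
    hsv=cv2.cvtColor(f['img'],cv2.COLOR_RGB2HSV); caps=[]
    m=cv2.inRange(hsv,(100,90,50),(130,255,255)); m=cv2.morphologyEx(m,cv2.MORPH_CLOSE,np.ones((5,5),np.uint8))
    n,l,st,c=cv2.connectedComponentsWithStats(m)
    for i in range(1,n):
        if 15<st[i,4]<260:
            w=lift(f,[c[i]],.012)[0]
            if .3<w[0]<.66 and -.35<w[1]<.3: caps.append((w[:2].round(4),c[i].round(1),st[i,4]))
    return caps
def tray(f):
    hsv=cv2.cvtColor(f['img'],cv2.COLOR_RGB2HSV)
    m=cv2.inRange(hsv,(22,150,90),(35,255,255))
    c=max(cv2.findContours(m,0,1)[0],key=cv2.contourArea)
    w=lift(f,c.reshape(-1,2),0)[:,:2]
    b=cv2.boxPoints(cv2.minAreaRect((w*1000).astype(np.float32)))
    return b
E
python3 - <<'E'
from h import *
for c in ('top','scene'):
    f=viewer.grab_frame(c)
    print(c,*scan(f),sep='\n'); print(tray(f).round())
    if c=='top': cv2.imwrite('pics/c1.png',cv2.resize(f['img'][195:275,235:395,::-1],None,fx=5,fy=5,interpolation=cv2.INTER_CUBIC))
    for t in ('cap_a',):
        for r in nets.outline_of(f,t):
            y,x=np.nonzero(r['pixels']); print(r['p'],x.mean(),y.mean(),lift(f,[[x.mean(),y.mean()]],.012))
E
```

```text
top
(array([0.5866, 0.0448]), array([288.9, 215.2]), np.int32(63))
(array([0.5054, 0.157 ]), array([256.3, 237.3]), np.int32(68))
(array([0.4409, 0.128 ]), array([263.6, 256. ]), np.int32(66))
[[ 451. -256.]
 [ 603. -261.]
 [ 606. -145.]
 [ 455. -140.]]
0.48 255.65555555555557 236.9 [[0.50685577 0.15921623 0.012     ]]
scene
(array([0.4548, 0.1334]), array([412.3, 200.8]), np.int32(65))
(array([0.5191, 0.1618]), array([412.6, 216.2]), np.int32(75))
(array([0.6008, 0.0491]), array([364.6, 218.3]), np.int32(72))
[[ 458. -251.]
 [ 591. -255.]
 [ 594. -146.]
 [ 462. -142.]]
0.66 365.04761904761904 216.8968253968254 [[0.5945873  0.04721881 0.012     ]]
0.43 412.64885496183206 199.6030534351145 [[0.44912921 0.13218195 0.012     ]]
```

View pics/c1.png

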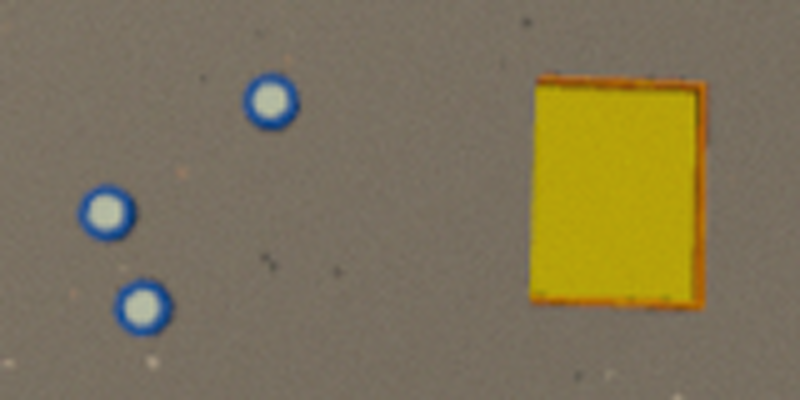

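The crop confirms the three capped discs with white dots and the tray with its mouth on the left (+y). In world coordinates:
- **Caps:** about (0.587, 0.046), (0.507, 0.158) and (0.444, 0.129).
- **Tray mouth:** y ≈ -0.14, x from 0.455 to 0.606.

I start moving now, clear of the jug first.

```bash
python3 -m jog '[{"travel":[25,-47,0],"dr":[0,0,0],"fingers":0},{"travel":[25,-47,0],"dr":[0,0,0],"fingers":0},{"travel":[25,-47,0],"dr":[0,0,0],"fingers":0},{"travel":[25,-47,0],"dr":[0,0,0],"fingers":0},{"travel":[25,-47,0],"dr":[0,0,0],"fingers":0},{"travel":[25,-47,0],"dr":[0,0,0],"fingers":0}]'
python3 -m jog '[{"travel":[0,0,0],"dr":[0,0,-9.4],"fingers":0},{"travel":[0,0,0],"dr":[0,0,-9.4],"fingers":0},{"travel":[0,0,0],"dr":[0,0,-9.4],"fingers":0},{"travel":[0,0,0],"dr":[0,0,-9.4],"fingers":0},{"travel":[0,0,0],"dr":[0,0,-9.4],"fingers":0},{"travel":[0,0,0],"dr":[0,0,-9.4],"fingers":0},{"travel":[0,0,0],"dr":[0,0,-9.4],"fingers":0},{"travel":[0,0,0],"dr":[0,0,0],"fingers":0}]'
```

```text
time_s: 1.75
tool_pos: [0.2884, -0.3046, 0.2052]
eef_rot: [3.081, 0.609, 0.001]
ft_force: [1.2, -0.3, 0.5]
opening: -0.0
finger_force: 0.0
time_s: 2.75
tool_pos: [0.2884, -0.3062, 0.2052]
eef_rot: [2.258, 2.184, -0.0]
ft_force: [-0.1, -0.2, 0.4]
opening: -0.0002
finger_force: 0.0
```

```bash
python3 -m jog '[{"travel":[52,36,15],"dr":[0,0,0],"fingers":0},{"travel":[52,36,15],"dr":[0,0,0],"fingers":0},{"travel":[52,36,15],"dr":[0,0,0],"fingers":0},{"travel":[52,36,15],"dr":[0,0,0],"fingers":0},{"travel":[52,36,15],"dr":[0,0,0],"fingers":0},{"travel":[52,36,15],"dr":[0,0,0],"fingers":0},{"travel":[52,36,15],"dr":[0,0,0],"fingers":0},{"travel":[52,36,15],"dr":[0,0,0],"fingers":0}]'
python3 - <<'E'
from h import *
f=viewer.grab_frame('scene'); print(*scan(f),sep='\n'); print(sensors.read_state()['tool_pos'])
cv2.imwrite('pics/c2.png',cv2.resize(f['img'][130:290,240:480,::-1],None,fx=3,fy=3))
E
```

```text
time_s: 3.75
tool_pos: [0.5791, 0.0867, 0.0894]
eef_rot: [2.259, 2.182, 0.001]
ft_force: [0.4, -0.3, -0.2]
opening: -0.0001
finger_force: 0.0
(array([0.4548, 0.1334]), array([412.3, 200.8]), np.int32(65))
(array([0.5191, 0.1618]), array([412.6, 216.2]), np.int32(75))
(array([0.6006, 0.0492]), array([364.7, 218.3]), np.int32(73))
[0.58096036 0.09172998 0.08663948]
```

View pics/c2.png

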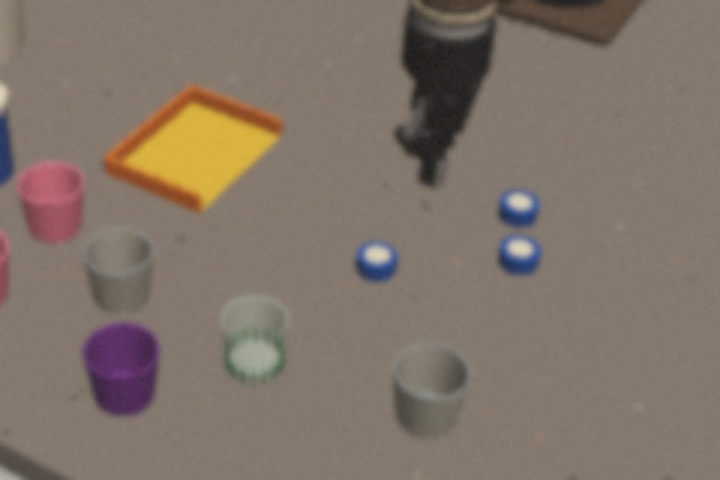

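The scene crop shows the closed fingers above (432,180), the cap ahead of them at (377,258), and the other two caps to the right. This agrees with the calibration, so I lower behind cap 1 and start sweeping.

```bash
python3 -m jog '[{"travel":[3,0,20],"dr":[0,0,0],"fingers":0},{"travel":[3,0,20],"dr":[0,0,0],"fingers":0},{"travel":[3,0,20],"dr":[0,0,0],"fingers":0},{"travel":[3,0,15],"dr":[0,0,0],"fingers":0},{"travel":[0,0,4],"dr":[0,0,0],"fingers":0},{"travel":[0,0,0],"dr":[0,0,0],"fingers":0}]'
python3 -c "
from h import *
print(*scan(viewer.grab_frame('top')),sep='\n')"
```

```text
time_s: 4.55
tool_pos: [0.5783, 0.0966, 0.0107]
eef_rot: [2.257, 2.185, 0.0]
ft_force: [0.2, -0.2, 0.3]
opening: 0.0001
finger_force: 0.0
(array([0.5869, 0.0449]), array([288.8, 215.1]), np.int32(63))
```

```bash
python3 -m jog '[{"travel":[0,6,2],"dr":[0,0,0],"fingers":0},{"travel":[0,5,2],"dr":[0,0,0],"fingers":0},{"travel":[-6,0,0],"dr":[0,0,0],"fingers":0},{"travel":[-8,0,0],"dr":[0,0,0],"fingers":0},{"travel":[-8,0,0],"dr":[0,0,0],"fingers":0},{"travel":[-12,0,0],"dr":[0,0,0],"fingers":0},{"travel":[-16,0,0],"dr":[0,0,0],"fingers":0},{"travel":[-16,0,0],"dr":[0,0,0],"fingers":0}]'
python3 -c "
from h import *
for c in ('top','scene'): print(*scan(viewer.grab_frame(c)),sep='\n')"
```

```text
time_s: 5.6
tool_pos: [0.5871, 0.0292, 0.0067]
eef_rot: [2.256, 2.186, -0.0]
ft_force: [-0.5, -0.1, -0.6]
opening: 0.0001
finger_force: 0.0
(array([0.5097, 0.1692]), array([252.9, 236. ]), np.int32(23))
(array([0.4548, 0.1334]), array([412.3, 200.8]), np.int32(65))
(array([0.5191, 0.1618]), array([412.6, 216.2]), np.int32(75))
(array([0.6009, 0.049 ]), array([364.6, 218.4]), np.int32(73))
```

```bash
python3 - <<'E'
from h import *
f=viewer.grab_frame('scene'); s=sensors.read_state(); print(s['tool_pos'],proj(f,s['tool_pos']))
cv2.imwrite('pics/c3.png',cv2.resize(f['img'][160:260,300:450,::-1],None,fx=5,fy=5))
E
```

```text
[0.58718478 0.02938223 0.00670156] [[360.64251246 214.63285949]]
```

View pics/c3.png

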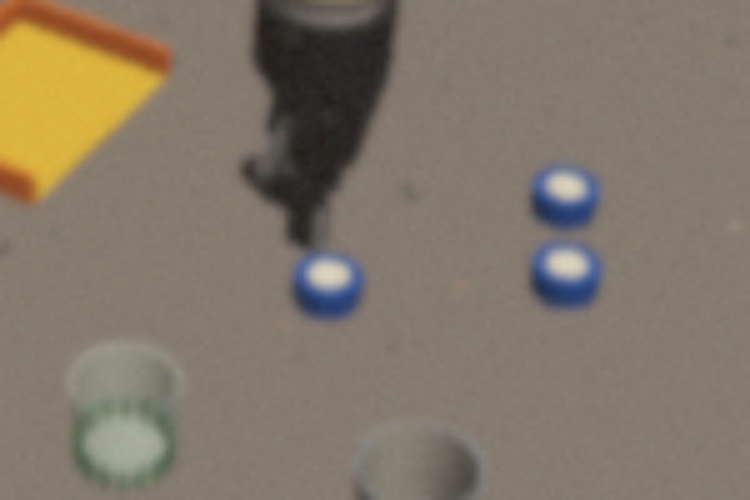

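```bash
cat >> h.py <<'E'
def cloud(f,lo,hi):
    R=cv2.Rodrigues(np.array(f['rvec'],float))[0]; t=np.array(f['tvec'],float).ravel()
    v,u=np.mgrid[:400,:640]; p=np.c_[u.ravel(),v.ravel()].astype(float)
    n=cv2.undistortPoints(p.reshape(-1,1,2),np.array(f['camera_matrix']),np.array(f['dist_coeffs'])).reshape(-1,2)
    z=f['range_z'].ravel(); P=(np.c_[n,np.ones(len(n))]*z[:,None]-t)@R
    k=(z>0)&np.all((P>lo)&(P<hi),axis=1)
    return P[k],p[k]
E
python3 - <<'E'
from h import *
np.set_printoptions(precision=3,suppress=True)
for c in ('scene','top'):
    f=viewer.grab_frame(c)
    for b in ((.52,-.03),(.47,.13),(.4,.09)):
        P,p=cloud(f,[b[0],b[1],-.03],[b[0]+.12,b[1]+.12,.25])
        G=P[abs(P[:,2])<.006]
        print(c,b,'ground z',np.median(G[:,2]))
        for lo,hi in ((.013,.024),(.024,.04),(.04,.06),(.06,.09)):
            k=(P[:,2]>lo)&(P[:,2]<hi)
            if k.any(): print(lo,k.sum(),P[k].mean(0),P[k].min(0),P[k].max(0),p[k].mean(0))
E
```

```text
scene (0.52, -0.03) ground z -0.0012586644487343256
0.013 109 [0.593 0.047 0.017] [0.572 0.027 0.013] [0.612 0.065 0.021] [365.275 215.266]
0.024 8 [0.595 0.035 0.036] [0.587 0.026 0.031] [0.6   0.041 0.04 ] [361.75  209.125]
0.04 46 [0.597 0.034 0.05 ] [0.582 0.019 0.04 ] [0.605 0.043 0.06 ] [361.391 205.826]
0.06 77 [0.594 0.038 0.078] [0.546 0.017 0.061] [0.627 0.045 0.09 ] [363.922 197.818]
scene (0.47, 0.13) ground z -0.0012029129785400127
0.013 105 [0.512 0.159 0.017] [0.491 0.138 0.013] [0.532 0.178 0.021] [412.981 213.219]
scene (0.4, 0.09) ground z -0.0011531568218799504
0.013 173 [0.473 0.143 0.017] [0.427 0.11  0.013] [0.519 0.178 0.022] [413.162 204.197]
top (0.52, -0.03) ground z 0.000636491719331008
top (0.47, 0.13) ground z 0.0009458836421204517
0.013 40 [0.51  0.167 0.018] [0.492 0.154 0.014] [0.524 0.179 0.023] [253.225 235.675]
0.024 4 [0.509 0.171 0.025] [0.498 0.166 0.024] [0.519 0.177 0.027] [251.75 236.  ]
top (0.4, 0.09) ground z 0.0006706437417514415
0.013 33 [0.508 0.168 0.019] [0.492 0.158 0.015] [0.52  0.179 0.023] [252.818 236.364]
0.024 4 [0.509 0.171 0.025] [0.498 0.166 0.024] [0.519 0.177 0.027] [251.75 236.  ]
```

The cap hasn't moved, although the reported TCP overlaps it. The fingertips seem to be higher than reported. I lift straight up and compare the tip in the depth image with the reported pose.

```bash
python3 -m jog '[{"travel":[0,0,-20],"dr":[0,0,0],"fingers":0},{"travel":[0,0,-20],"dr":[0,0,0],"fingers":0},{"travel":[0,0,-20],"dr":[0,0,0],"fingers":0},{"travel":[0,0,0],"dr":[0,0,0],"fingers":0}]'
python3 - <<'E'
from h import *
np.set_printoptions(precision=3,suppress=True)
f=viewer.grab_frame('scene'); s=sensors.read_state(); print(s['tool_pos'],proj(f,s['tool_pos']),s['joints'])
P,p=cloud(f,[.52,-.04,.022],[.66,.10,.2])
for a in np.arange(.03,.2,.01):
    k=abs(P[:,2]-a)<.005
    if k.any(): print(a.round(3),k.sum(),P[k].mean(0),P[k].min(0),P[k].max(0),p[k].mean(0))
P,p=cloud(f,[.53,-.01,.012],[.64,.10,.022]); print('cap',P.mean(0),len(P))
cv2.imwrite('pics/c4.png',cv2.resize(f['img'][150:250,300:450,::-1],None,fx=5,fy=5))
E
```

```text
time_s: 6.35
tool_pos: [0.5894, 0.0305, 0.0702]
eef_rot: [2.252, 2.183, 0.006]
ft_force: [-0.5, -0.4, 0.2]
opening: -0.0005
finger_force: 0.0
[0.588 0.031 0.068] [[362.219 198.517]] [-0.12   0.247  1.893  0.     0.999 -0.089]
0.09 1 [0.594 0.025 0.094] [0.594 0.025 0.094] [0.594 0.025 0.094] [360. 192.]
0.1 14 [0.596 0.037 0.1  ] [0.587 0.025 0.096] [0.605 0.043 0.104] [363.643 192.   ]
0.11 24 [0.598 0.036 0.11 ] [0.587 0.025 0.105] [0.607 0.043 0.115] [363.333 189.583]
0.12 25 [0.601 0.035 0.12 ] [0.587 0.024 0.115] [0.608 0.043 0.125] [362.72 187.08]
0.13 20 [0.597 0.038 0.128] [0.585 0.024 0.125] [0.609 0.043 0.133] [364.4 184.1]
0.14 25 [0.595 0.038 0.141] [0.568 0.02  0.136] [0.622 0.045 0.145] [365.28 180.  ]
0.15 43 [0.598 0.04  0.149] [0.553 0.021 0.145] [0.629 0.046 0.155] [365.419 178.512]
0.16 56 [0.604 0.039 0.161] [0.546 0.019 0.155] [0.638 0.049 0.165] [364.446 175.857]
0.17 58 [0.597 0.042 0.17 ] [0.537 0.019 0.165] [0.645 0.049 0.175] [366.914 172.103]
0.18 68 [0.607 0.041 0.181] [0.534 0.019 0.175] [0.653 0.049 0.185] [364.882 170.794]
0.19 94 [0.626 0.037 0.19 ] [0.57  0.017 0.185] [0.656 0.052 0.195] [360.532 170.926]
cap [0.594 0.047 0.017] 114
```

View pics/c4.png

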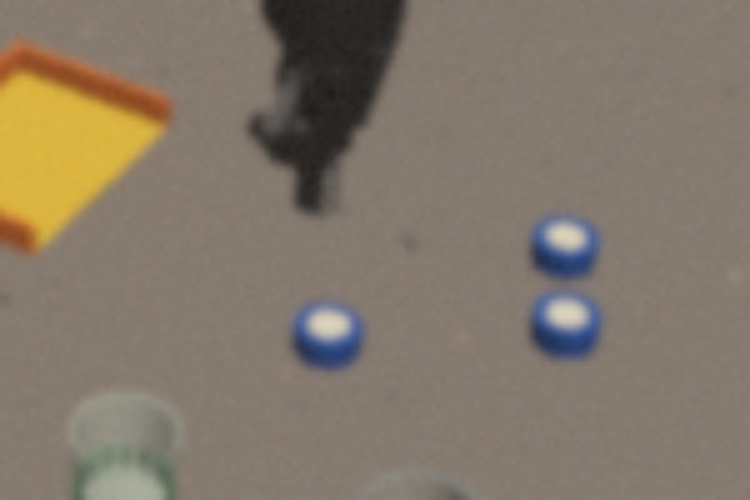

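The tip's lower edge is at z≈0.094 m while the TCP reports 0.068. The real tip is therefore about 25 mm above the reported TCP, and it passed over the cap. I retreat behind the cap and lower by what the images show, watching the force.

```bash
python3 -m jog '[{"travel":[24,0,0],"dr":[0,0,0],"fingers":0},{"travel":[24,0,0],"dr":[0,0,0],"fingers":0},{"travel":[24,0,0],"dr":[0,0,0],"fingers":0},{"travel":[0,0,20],"dr":[0,0,0],"fingers":0},{"travel":[0,0,20],"dr":[0,0,0],"fingers":0},{"travel":[0,0,20],"dr":[0,0,0],"fingers":0},{"travel":[0,0,15],"dr":[0,0,0],"fingers":0},{"travel":[0,0,0],"dr":[0,0,0],"fingers":0}]'
cat >> h.py <<'E'
def tip(f):
    s=sensors.read_state(); x,y,z=s['tool_pos']
    P,p=cloud(f,[x-.03,y-.03,.003],[x+.04,y+.03,.08])
    k=f['img'].astype(int).max(2)[p[:,1].astype(int),p[:,0].astype(int)]<75   # dark finger pixels
    P=P[k]; print('tool',np.round([x,y,z],4),'F',np.round(s['ft_force'],1),'tip n',len(P),'lowest',np.sort(P[:,2])[:8].round(3),'xy',P[:,:2].min(0).round(3),P[:,:2].max(0).round(3))
E
python3 -c "
from h import *
f=viewer.grab_frame('scene'); tip(f); save(f,'x.png')"
```

```text
time_s: 7.4
tool_pos: [0.5879, 0.102, -0.0106]
eef_rot: [-2.255, -2.183, 0.005]
ft_force: [-0.6, 0.3, -0.2]
opening: -0.0002
finger_force: 0.0
tool [ 0.589   0.1022 -0.0092] F [1.  1.3 0.4] tip n 78 lowest [0.025 0.026 0.027 0.028 0.029 0.03  0.031 0.031] xy [0.566 0.094] [0.629 0.119]
```

```bash
python3 -m jog '[{"travel":[0,0,3],"dr":[0,0,0],"fingers":0},{"travel":[0,0,3],"dr":[0,0,0],"fingers":0},{"travel":[0,0,0],"dr":[0,0,0],"fingers":0}]'
python3 - <<'E'
from h import *
f=viewer.grab_frame('scene'); tip(f)
cv2.imwrite('pics/c5.png',cv2.resize(f['img'][175:235,340:430,::-1],None,fx=8,fy=8,interpolation=cv2.INTER_CUBIC))
s=sensors.read_state(); x,y,z=s['tool_pos']; print([(h,proj(f,[x+.0,y,h])[0].round(1)) for h in (0,.01,.02,.03)])
P,p=cloud(f,[x-.05,y-.02,.004],[x+.05,y+.03,.07])
for r in np.unique(p[:,1])[-9:]:
    k=p[:,1]==r; print(r,p[k,0].min(),p[k,0].max(),P[k].mean(0).round(3))
E
```

```text
time_s: 7.82
tool_pos: [0.5895, 0.1025, -0.0142]
eef_rot: [2.256, 2.186, 0.0]
ft_force: [-0.3, 0.1, 0.5]
opening: 0.0001
finger_force: 0.0
tool [ 0.5895  0.1025 -0.0141] F [-0.6  0.2 -0.6] tip n 90 lowest [0.019 0.02  0.022 0.023 0.025 0.025 0.026 0.026] xy [0.563 0.095] [0.627 0.121]
[(0, array([382.9, 226. ])), (0.01, array([383.2, 223.4])), (0.02, array([383.5, 220.7])), (0.03, array([383.9, 218.1]))]
217.0 380.0 388.0 [0.611 0.111 0.055]
218.0 380.0 388.0 [0.604 0.108 0.044]
219.0 380.0 388.0 [0.601 0.107 0.037]
220.0 380.0 388.0 [0.6   0.108 0.033]
221.0 379.0 388.0 [0.599 0.106 0.028]
222.0 379.0 388.0 [0.599 0.106 0.024]
223.0 380.0 387.0 [0.6   0.107 0.022]
224.0 381.0 386.0 [0.6   0.108 0.018]
225.0 383.0 386.0 [0.597 0.11  0.013]
```

View pics/c5.png

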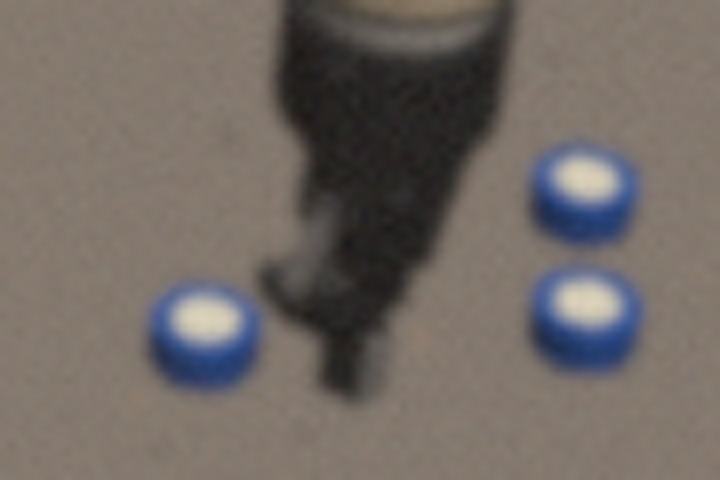

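The crop shows the cap at (366,217) and the finger tip bottom at (384,225), i.e. about 11 mm above the stone, right behind the cap. I go down 5 mm and sweep.

```bash
python3 -m jog '[{"travel":[0,0,3],"dr":[0,0,0],"fingers":0},{"travel":[0,0,2],"dr":[0,0,0],"fingers":0},{"travel":[-8,0,0],"dr":[0,0,0],"fingers":0},{"travel":[-8,0,0],"dr":[0,0,0],"fingers":0},{"travel":[-8,0,0],"dr":[0,0,0],"fingers":0},{"travel":[-12,0,0],"dr":[0,0,0],"fingers":0},{"travel":[-15,0,0],"dr":[0,0,0],"fingers":0},{"travel":[-15,0,0],"dr":[0,0,0],"fingers":0}]'
cat >> h.py <<'E'
def look(c='scene'):
    f=viewer.grab_frame(c)
    hsv=cv2.cvtColor(f['img'],cv2.COLOR_RGB2HSV)
    for w,px,n in scan(f):
        P,p=cloud(f,[w[0]-.035,w[1]-.03,.013],[w[0]+.03,w[1]+.03,.022])
        q=p.astype(int); v=hsv[q[:,1],q[:,0]]; k=(v[:,2]>75)
        print(c,'cap',P[k].mean(0).round(3) if k.any() else None,px,n)
    return f
E
python3 -c "
from h import *
f=look(); tip(f)"
```

```text
time_s: 8.88
tool_pos: [0.5873, 0.0353, -0.0193]
eef_rot: [2.256, 2.186, 0.0]
ft_force: [0.6, -0.6, -0.7]
opening: 0.0001
finger_force: 0.0
scene cap [0.445 0.131 0.016] [412.2 200.8] 66
scene cap [0.595 0.005 0.017] [352.8 213.7] 65
scene cap [0.512 0.159 0.017] [412.6 216.2] 75
tool [ 0.5874  0.0337 -0.0193] F [ 0.2 -0.9  0.1] tip n 109 lowest [0.015 0.016 0.017 0.017 0.019 0.019 0.019 0.02 ] xy [0.557 0.03 ] [0.626 0.054]
```

Cap 1 now moves with the fingers, 29 mm ahead of them. I continue with a slight drift in -x.

```bash
python3 -m jog '[{"travel":[-15,-1,0],"dr":[0,0,0],"fingers":0},{"travel":[-16,-1,0],"dr":[0,0,0],"fingers":0},{"travel":[-16,-1,0],"dr":[0,0,0],"fingers":0},{"travel":[-16,-1,0],"dr":[0,0,0],"fingers":0},{"travel":[-16,-1,0],"dr":[0,0,0],"fingers":0},{"travel":[-16,-1,0],"dr":[0,0,0],"fingers":0},{"travel":[-16,-1,0],"dr":[0,0,0],"fingers":0},{"travel":[-12,-1,0],"dr":[0,0,0],"fingers":0}]'
python3 -c "
from h import *
f=look(); tip(f); f=look('top'); print(tray(f).round())"
```

```text
time_s: 9.93
tool_pos: [0.5753, -0.0873, -0.0193]
eef_rot: [2.257, 2.186, 0.0]
ft_force: [0.5, 0.2, -0.4]
opening: -0.0002
finger_force: 0.1
scene cap [ 0.586 -0.115  0.017] [319.1 198. ] 57
scene cap [0.446 0.131 0.017] [412.3 200.8] 65
scene cap [0.511 0.158 0.017] [412.6 216.3] 74
tool [ 0.5754 -0.0884 -0.0193] F [ 0.2 -1.8  0.4] tip n 117 lowest [0.017 0.018 0.018 0.019 0.02  0.02  0.021 0.024] xy [ 0.546 -0.098] [ 0.615 -0.068]
top cap [0.507 0.158 0.018] [256.3 237.3] 68
top cap [0.441 0.13  0.018] [263.5 256.2] 71
[[ 451. -256.]
 [ 603. -261.]
 [ 606. -144.]
 [ 455. -139.]]
```

```bash
python3 -m jog '[{"travel":[-10,-2,0],"dr":[0,0,0],"fingers":0},{"travel":[-12,-2,0],"dr":[0,0,0],"fingers":0},{"travel":[-14,-2,0],"dr":[0,0,0],"fingers":0},{"travel":[-15,-1,0],"dr":[0,0,0],"fingers":0},{"travel":[-15,-1,0],"dr":[0,0,0],"fingers":0},{"travel":[-12,0,0],"dr":[0,0,0],"fingers":0},{"travel":[-8,0,0],"dr":[0,0,0],"fingers":0},{"travel":[-4,0,0],"dr":[0,0,0],"fingers":0}]'
python3 -c "
from h import *
f=look(); tip(f)"
```

```text
time_s: 11.02
tool_pos: [0.5646, -0.1764, -0.0193]
eef_rot: [2.257, 2.186, 0.0]
ft_force: [-0.2, -0.0, -0.6]
opening: -0.0
finger_force: 0.0
scene cap [ 0.588 -0.196  0.017] [298.9 187.1] 17
scene cap [0.445 0.13  0.017] [412.3 200.8] 65
scene cap [0.511 0.159 0.017] [412.6 216.3] 74
tool [ 0.5646 -0.1766 -0.0193] F [ 0.3 -0.   1.1] tip n 110 lowest [0.016 0.017 0.021 0.021 0.025 0.025 0.025 0.025] xy [ 0.535 -0.186] [ 0.603 -0.158]
```

```bash
python3 -m jog '[{"travel":[15,0,0],"dr":[0,0,0],"fingers":0},{"travel":[20,0,-20],"dr":[0,0,0],"fingers":0},{"travel":[50,-10,-30],"dr":[0,0,0],"fingers":0},{"travel":[60,-15,-10],"dr":[0,0,0],"fingers":0},{"travel":[60,-15,0],"dr":[0,0,0],"fingers":0},{"travel":[60,-15,0],"dr":[0,0,0],"fingers":0},{"travel":[60,-15,0],"dr":[0,0,0],"fingers":0},{"travel":[60,0,0],"dr":[0,0,0],"fingers":0}]'
python3 - <<'E'
from h import *
f=look(); f=look('top'); print(sensors.read_state()['tool_pos'])
cv2.imwrite('pics/c6.png',cv2.resize(f['img'][200:270,240:400,::-1],None,fx=5,fy=5,interpolation=cv2.INTER_CUBIC))
E
```

```text
time_s: 12.08
tool_pos: [0.5045, 0.214, 0.0405]
eef_rot: [-2.254, -2.187, 0.001]
ft_force: [1.5, -0.0, -0.7]
opening: 0.0
finger_force: 0.0
scene cap [0.446 0.131 0.017] [412.3 200.8] 65
scene cap [0.511 0.159 0.017] [412.7 216.2] 74
top cap [ 0.585 -0.203  0.018] [358.9 218.2] 52
top cap [0.507 0.158 0.018] [256.3 237.3] 68
top cap [0.441 0.13  0.018] [263.5 256.2] 71
[0.50523522 0.21707009 0.04098247]
```

View pics/c6.png

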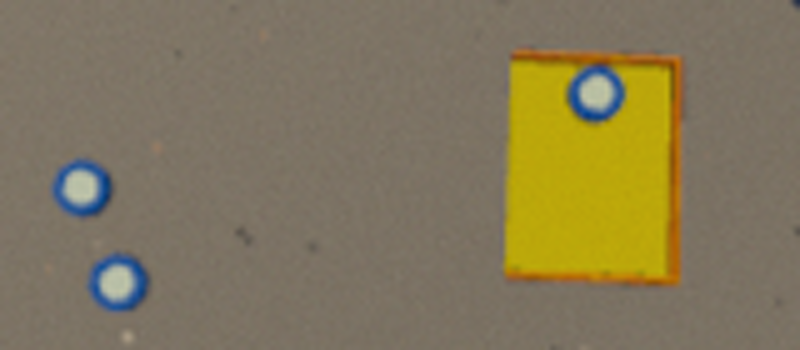

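Cap 1 lies inside the tray at (359,218), near the +x side wall. The other caps are still at (256,237) and (264,256). Sideways drift slips along the finger face, so for cap 2 I turn the tool to aim the push.

```bash
python3 -m jog '[{"travel":[0,0,20],"dr":[0,0,-5.3],"fingers":0},{"travel":[0,0,20],"dr":[0,0,0],"fingers":0},{"travel":[0,0,15],"dr":[0,0,0],"fingers":0},{"travel":[0,0,5],"dr":[0,0,0],"fingers":0},{"travel":[0,0,0],"dr":[0,0,0],"fingers":0}]'
```

```text
time_s: 12.8
tool_pos: [0.5067, 0.211, -0.0195]
eef_rot: [-2.153, -2.288, 0.001]
ft_force: [-0.4, -0.3, 0.3]
opening: 0.0001
finger_force: 0.0
```

```bash
python3 -m jog '[{"travel":[-8,-1,0],"dr":[0,0,0],"fingers":0},{"travel":[-8,-1,0],"dr":[0,0,0],"fingers":0},{"travel":[-8,0,0],"dr":[0,0,0],"fingers":0},{"travel":[-12,0,0],"dr":[0,0,0],"fingers":0},{"travel":[-15,0,0],"dr":[0,0,0],"fingers":0},{"travel":[-16,0,0],"dr":[0,0,0],"fingers":0},{"travel":[-16,0,0],"dr":[0,0,0],"fingers":0},{"travel":[-16,0,0],"dr":[0,0,0],"fingers":0}]'
python3 -c "
from h import *
f=look(); f=look('top')"
```

```text
time_s: 13.8
tool_pos: [0.5109, 0.1108, -0.0194]
eef_rot: [2.153, 2.288, -0.0]
ft_force: [0.2, -0.0, 0.8]
opening: -0.0004
finger_force: 0.0
scene cap [0.445 0.131 0.017] [412.3 200.7] 65
scene cap [0.518 0.082 0.017] [387.8 207.8] 66
top cap [ 0.585 -0.203  0.018] [359.  218.3] 51
top cap [0.51  0.07  0.019] [281.5 237. ] 32
```

```bash
python3 -m jog '[{"travel":[-17,0,0],"dr":[0,0,0],"fingers":0},{"travel":[-17,0,0],"dr":[0,0,0],"fingers":0},{"travel":[-17,0,0],"dr":[0,0,0],"fingers":0},{"travel":[-17,0,0],"dr":[0,0,0],"fingers":0},{"travel":[-17,0,0],"dr":[0,0,0],"fingers":0},{"travel":[-17,0,0],"dr":[0,0,0],"fingers":0},{"travel":[-17,0,0],"dr":[0,0,0],"fingers":0},{"travel":[-17,0,0],"dr":[0,0,0],"fingers":0}]'
python3 -c "
from h import *
f=look()"
```

```text
time_s: 14.9
tool_pos: [0.5192, -0.0248, -0.0194]
eef_rot: [-2.153, -2.288, 0.0]
ft_force: [0.5, 0.1, -0.5]
opening: -0.0001
finger_force: 0.0
scene cap [ 0.527 -0.054  0.017] [346.1 194.5] 51
scene cap [0.447 0.131 0.017] [412.3 200.8] 65
```

```bash
python3 -m jog '[{"travel":[-17,0,0],"dr":[0,0,0],"fingers":0},{"travel":[-17,0,0],"dr":[0,0,0],"fingers":0},{"travel":[-17,0,0],"dr":[0,0,0],"fingers":0},{"travel":[-17,0,0],"dr":[0,0,0],"fingers":0},{"travel":[-17,0,0],"dr":[0,0,0],"fingers":0},{"travel":[-17,0,0],"dr":[0,0,0],"fingers":0},{"travel":[-15,0,0],"dr":[0,0,0],"fingers":0},{"travel":[-12,0,0],"dr":[0,0,0],"fingers":0}]'
python3 -m jog '[{"travel":[-12,0,0],"dr":[0,0,0],"fingers":0},{"travel":[-8,0,0],"dr":[0,0,0],"fingers":0},{"travel":[-6,0,0],"dr":[0,0,0],"fingers":0},{"travel":[-3,0,0],"dr":[0,0,0],"fingers":0},{"travel":[0,0,0],"dr":[0,0,0],"fingers":0}]'
python3 -c "
from h import *
f=look()"
```

```text
time_s: 15.95
tool_pos: [0.527, -0.1534, -0.0194]
eef_rot: [-2.153, -2.288, -0.0]
ft_force: [0.4, -0.6, -0.6]
opening: 0.0002
finger_force: 0.1
time_s: 16.58
tool_pos: [0.5287, -0.1814, -0.0194]
eef_rot: [-2.153, -2.288, -0.0]
ft_force: [0.3, 0.1, -0.2]
opening: 0.0
finger_force: 0.0
scene cap [ 0.551 -0.205  0.017] [300.4 181.7] 55
scene cap [0.446 0.131 0.016] [412.3 200.8] 65
```

```bash
python3 -m jog '[{"travel":[15,0,0],"dr":[0,0,0],"fingers":0},{"travel":[20,0,-20],"dr":[0,0,0],"fingers":0},{"travel":[50,-10,-30],"dr":[0,0,0],"fingers":0},{"travel":[58,-15,-10],"dr":[0,0,0],"fingers":0},{"travel":[58,-15,0],"dr":[0,0,0],"fingers":0},{"travel":[58,-15,0],"dr":[0,0,0],"fingers":0},{"travel":[58,-15,0],"dr":[0,0,-3.4],"fingers":0},{"travel":[58,0,0],"dr":[0,0,0],"fingers":0}]'
python3 -m jog '[{"travel":[0,0,0],"dr":[0,0,0],"fingers":0}]'
python3 -c "
from h import *
f=look('top')"
```

```text
time_s: 17.62
tool_pos: [0.4304, 0.1907, 0.0405]
eef_rot: [-2.082, -2.352, 0.0]
ft_force: [1.5, -0.1, 0.0]
opening: 0.0002
finger_force: 0.0
time_s: 17.75
tool_pos: [0.4306, 0.1922, 0.0406]
eef_rot: [-2.075, -2.358, -0.0]
ft_force: [0.2, 0.1, 0.6]
opening: 0.0001
finger_force: 0.0
top cap [ 0.582 -0.204  0.018] [359.  218.6] 56
top cap [ 0.53  -0.211  0.018] [360.9 233.2] 58
top cap [0.442 0.13  0.018] [263.5 256.2] 71
```

Cap 2 is inside at (361,233). Next, cap 3.

```bash
python3 -m jog '[{"travel":[0,4,20],"dr":[0,0,0],"fingers":0},{"travel":[0,0,20],"dr":[0,0,0],"fingers":0},{"travel":[0,0,15],"dr":[0,0,0],"fingers":0},{"travel":[0,0,5],"dr":[0,0,0],"fingers":0},{"travel":[-8,0,0],"dr":[0,0,0],"fingers":0},{"travel":[-8,0,0],"dr":[0,0,0],"fingers":0},{"travel":[-8,0,0],"dr":[0,0,0],"fingers":0},{"travel":[-10,0,0],"dr":[0,0,0],"fingers":0}]'
python3 -m jog '[{"travel":[-14,0,0],"dr":[0,0,0],"fingers":0},{"travel":[-16,0,0],"dr":[0,0,0],"fingers":0},{"travel":[-16,0,0],"dr":[0,0,0],"fingers":0},{"travel":[-16,0,0],"dr":[0,0,0],"fingers":0}]'
python3 -c "
from h import *
f=look(); f=look('top')"
```

```text
time_s: 18.8
tool_pos: [0.4411, 0.1545, -0.019]
eef_rot: [2.084, 2.35, 0.001]
ft_force: [-0.3, -0.0, 0.8]
opening: 0.0003
finger_force: 0.1
time_s: 19.3
tool_pos: [0.4482, 0.0923, -0.0194]
eef_rot: [2.084, 2.351, -0.0]
ft_force: [0.5, 0.5, 0.3]
opening: -0.0002
finger_force: 0.1
scene cap [ 0.55  -0.207  0.016] [300.7 181.5] 49
scene cap [0.455 0.064 0.016] [391.  194.8] 62
top cap [ 0.585 -0.203  0.018] [359.  218.2] 52
top cap [ 0.53  -0.211  0.018] [360.9 233.2] 58
top cap [0.449 0.049 0.019] [286.5 254.7] 27
```

```bash
python3 -m jog '[{"travel":[-12,0,0],"dr":[0,0,-2.5],"fingers":0},{"travel":[-17,0,0],"dr":[0,0,0],"fingers":0},{"travel":[-17,0,0],"dr":[0,0,0],"fingers":0},{"travel":[-17,0,0],"dr":[0,0,0],"fingers":0},{"travel":[-17,0,0],"dr":[0,0,0],"fingers":0},{"travel":[-17,0,0],"dr":[0,0,0],"fingers":0},{"travel":[-17,0,0],"dr":[0,0,0],"fingers":0},{"travel":[-14,0,0],"dr":[0,0,0],"fingers":0}]'
python3 -c "
from h import *
f=look(); f=look('top')"
```

```text
time_s: 20.4
tool_pos: [0.4687, -0.034, -0.0194]
eef_rot: [2.033, 2.395, 0.0]
ft_force: [0.6, 0.5, 0.3]
opening: -0.0
finger_force: 0.1
scene cap [ 0.548 -0.208  0.017] [300.8 181.6] 48
scene cap [ 0.477 -0.063  0.017] [350.9 184.9] 51
top cap [ 0.581 -0.204  0.018] [359.  218.6] 56
top cap [ 0.529 -0.212  0.019] [360.9 233.2] 58
```

```bash
python3 -m jog '[{"travel":[-16,0,0],"dr":[0,0,0],"fingers":0},{"travel":[-16,0,0],"dr":[0,0,0],"fingers":0},{"travel":[-16,0,0],"dr":[0,0,0],"fingers":0},{"travel":[-16,0,0],"dr":[0,0,0],"fingers":0},{"travel":[-15,0,0],"dr":[0,0,0],"fingers":0},{"travel":[-12,0,0],"dr":[0,0,0],"fingers":0},{"travel":[-10,0,0],"dr":[0,0,0],"fingers":0},{"travel":[-8,0,0],"dr":[0,0,0],"fingers":0}]'
python3 -m jog '[{"travel":[-7,0,0],"dr":[0,0,0],"fingers":0},{"travel":[-4,0,0],"dr":[0,0,0],"fingers":0},{"travel":[-2,0,0],"dr":[0,0,0],"fingers":0},{"travel":[0,0,0],"dr":[0,0,0],"fingers":0}]'
python3 -c "
from h import *
f=look(); tip(f)"
```

```text
time_s: 21.5
tool_pos: [0.4863, -0.1409, -0.0194]
eef_rot: [-2.032, -2.396, -0.0]
ft_force: [0.2, 0.1, 0.2]
opening: 0.0001
finger_force: 0.1
time_s: 22.0
tool_pos: [0.4884, -0.1532, -0.0194]
eef_rot: [-2.032, -2.396, -0.0]
ft_force: [0.6, 0.5, 0.8]
opening: -0.0002
finger_force: 0.0
scene cap [ 0.5   -0.183  0.016] [316.4 176.1] 35
scene cap [ 0.55  -0.207  0.017] [300.7 181.6] 50
tool [ 0.4883 -0.153  -0.0194] F [-0.3 -0.3  0.5] tip n 84 lowest [0.015 0.016 0.018 0.021 0.021 0.022 0.023 0.024] xy [ 0.458 -0.157] [ 0.528 -0.132]
```

Now I retreat, lift clear and check.

```bash
python3 -m jog '[{"travel":[20,0,0],"dr":[0,0,0],"fingers":0},{"travel":[25,0,-10],"dr":[0,0,0],"fingers":0},{"travel":[50,0,-40],"dr":[0,0,0],"fingers":0},{"travel":[50,0,-40],"dr":[0,0,0],"fingers":0},{"travel":[60,0,-20],"dr":[0,0,0],"fingers":0},{"travel":[60,0,0],"dr":[0,0,0],"fingers":0},{"travel":[40,0,0],"dr":[0,0,0],"fingers":0},{"travel":[0,0,0],"dr":[0,0,0],"fingers":0}]'
python3 - <<'E'
from h import *
f=look('top'); print(tray(f).round())
for t in ('cup_a','tumbler','saucer','cartridge'):
    for r in nets.find_in(f,t): print(t,round(r['p'],2),np.round(r['at'],3))
cv2.imwrite('pics/c7.png',cv2.resize(f['img'][140:270,240:440,::-1],None,fx=4,fy=4,interpolation=cv2.INTER_CUBIC))
E
```

```text
time_s: 23.05
tool_pos: [0.4371, 0.1477, 0.0881]
eef_rot: [-2.025, -2.401, 0.001]
ft_force: [-0.1, -0.3, -0.8]
opening: -0.0002
finger_force: 0.0
top cap [ 0.582 -0.203  0.018] [359.  218.6] 56
top cap [ 0.506 -0.196  0.018] [356.8 238.7] 133
[[ 451. -256.]
 [ 603. -261.]
 [ 606. -145.]
 [ 455. -140.]]
cup_a 0.85 [ 0.86  -0.064  0.021]
cup_a 0.67 [ 0.758 -0.134  0.014]
cup_a 0.65 [0.743 0.169 0.022]
cup_a 0.64 [ 0.827 -0.254  0.023]
cup_a 0.64 [ 0.789 -0.361  0.023]
cup_a 0.24 [0.767 0.012 0.02 ]
tumbler 0.59 [0.768 0.014 0.022]
saucer 0.84 [0.453 0.406 0.008]
cartridge 0.93 [ 0.668 -0.361  0.095]
```

View pics/c7.png

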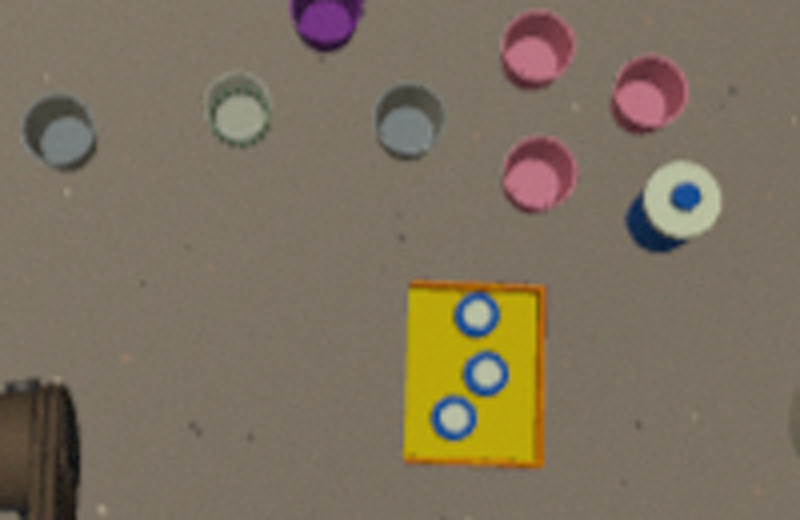

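The top view shows all three caps flat and well inside the tray at (359,218), (361,233) and (353,244). The cups, tumbler, saucer and cartridge stand where they were, and the tool is clear.

```bash
python3 -c "
from station import arm
print(arm.job_done())"
```

```text
the job is handed in; nothing more can be done
None
```

All three caps were slid into the tray and lie flat and wholly inside; the cups, tumbler, saucer and cartridge are where they stood, and I handed the job in at about 23 s.

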